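# Press the two risen ornaments home in the forme

## Task

Two wooden ornament blocks have worked up in the hand-tight forme on the imposing stone: the eight-pointed star and the plus sign stand proud of the rest. With the fingertips closed together, press each of these two gently straight down, in either order, until its face is level with its neighbours, then draw back clear. Do not touch the other ornament blocks, do not pull or lift any block, and leave the loose things on and around the forme where they are.

Things in the scene. Friction and masses are not known exactly. Their poses are not given: they have to be found in the camera images.
- star_face (a point): centre of the top face of the STAR block: plain wooden ornament block, 60 x 60 mm in plan, 23.3 mm high, its dark figure an eight-pointed solid star 51 mm across, raised 2 mm. z up, x and y along the sides of the block. It starts 6 to 9 mm higher than its neighbours, in any of the eight places of the forme; metal strips 6 mm wide and 7 mm lower part it from the next blocks.
- star (a joint): how far the star block stands above its seat, m: 0 = fully down on the hard stone, face level with the other blocks; positive = proud. Held by friction in the hand-tight forme: it slides straight down under about 3 N and stays where it is left; the stop at 0 is hard, so come down slowly, 20 mm/s or less.
- plus_face (a point): centre of the top face of the PLUS block: the same 60 x 60 x 23.3 mm wooden block, its dark figure a plus sign parallel to the sides of the block (two crossed bars 50 x 19 mm, 2 mm relief). Axes as for the star. It too starts 6 to 9 mm proud, in any of the eight places.
- plus (a joint): how far the plus block stands above its seat, m; as for the star block.
- forme: dark steel chase (frame, outside 273 x 398 mm, short side along its x) filled with wooden furniture and metal quoins, 16 mm high or less, round eight blocks in two rows of four, 66 mm apart both ways. Origin: centre of the chase at its underside, on a fixed marble slab whose top is 20 mm above the table. Fixed; turned by up to 0.3 rad.
- disc: ornament block with a solid round disc 48 mm across, already down on its seat, to be left alone: wooden block 60 x 60 mm in plan; its origin is the centre of its underside on the stone, its printing face 23.3 mm above that, x and y along its sides.
- diamond: ornament block with one solid four-cornered diamond 51 mm across its points, already down on its seat, to be left alone: wooden block 60 x 60 mm in plan; its origin is the centre of its underside on the stone, its printing face 23.3 mm above that, x and y along its sides.
- dots: ornament block with four round dots, already down on its seat, to be left alone: wooden block 60 x 60 mm in plan; its origin is the centre of its underside on the stone, its printing face 23.3 mm above that, x and y along its sides.
- bars: ornament block with three parallel bars, already down on its seat, to be left alone: wooden block 60 x 60 mm in plan; its origin is the centre of its underside on the stone, its printing face 23.3 mm above that, x and y along its sides.
- chevrons: ornament block with three nested chevrons, already down on its seat, to be left alone: wooden block 60 x 60 mm in plan; its origin is the centre of its underside on the stone, its printing face 23.3 mm above that, x and y along its sides.
- frame: ornament block with an open square frame 50 mm wide, already down on its seat, to be left alone: wooden block 60 x 60 mm in plan; its origin is the centre of its underside on the stone, its printing face 23.3 mm above that, x and y along its sides.
- tweezers: steel type tweezers, 130 x 14 x 9 mm, lying loose on the furniture on the far side of the blocks; origin at the middle of the underside; long axis y.
- spare_sort: small loose wooden ornament, 36 x 22 x 23 mm, standing on the furniture left of the blocks; origin at the middle of its underside.
- quad: loose dark metal spacing block, 20 x 34 x 18 mm, standing on the furniture on the near side of the blocks; origin at the middle of its underside.
- planer: loose beech planer block, 200 x 85 x 39 mm, on the table left of the slab; origin at the middle of its underside, long axis x.
- mallet: loose wooden mallet on its side, head 60 x 90 x 60 mm, handle 190 mm towards its own -x, on the table left of the slab; origin under the middle of the head.
- ink_tin: loose closed round tin, 89 mm across, 58 mm high, on the table right of the slab; origin at the middle of its underside.
- composing_stick: loose steel composing stick (open tray), 260 x 52 x 20 mm, on the table right of the slab; origin at the middle of its underside, long axis x.

How it is judged (in metres and radians):
At the end, for the whole second after the job is handed in: The star and the plus block both stand less than 2 mm above their seats (level with the rest); the six other blocks are within 2 mm and the seven loose things within 10 mm of where they began (value of joint each of star, plus below 0.002 m and distance of each of disc, diamond, dots, bars, chevrons, frame from where it was at the start of the episode below 0.002 m and distance of each of tweezers, spare_sort, quad, planer, mallet, ink_tin, composing_stick from where it was at the start of the episode below 0.01 m); the robot touches nothing.
It fails at once if the star or plus block is raised instead of pressed down (more than 10.5 mm above its seat) (value of joint any of star, plus above 0.0105 m).
It fails at once if the star or plus block is struck or pressed hard (a peak over 80 N) (contact force between any of the fingers, the arm and star above 80 N or contact force between any of the fingers, the arm and plus above 80 N).
It fails at once if one of the six other ornament blocks is touched by the robot (more than 1 N) (contact force between any of the fingers, the arm and disc above 1 N or contact force between any of the fingers, the arm and diamond above 1 N or contact force between any of the fingers, the arm and dots above 1 N or contact force between any of the fingers, the arm and bars above 1 N or contact force between any of the fingers, the arm and chevrons above 1 N or contact force between any of the fingers, the arm and frame above 1 N).
It fails at once if one of the six other ornament blocks is raised by more than 2 mm (distance of any of disc, diamond, dots, bars, chevrons, frame from where it was at the start of the episode above 0.002 m).
It fails at once if a loose thing (tweezers, spare ornament, spacing block, planer, mallet, tin, composing stick) is moved by more than 10 mm (distance of any of tweezers, spare_sort, quad, planer, mallet, ink_tin, composing_stick from where it was at the start of the episode above 0.01 m).
It also fails if it takes over 35 s, if anything falls off the work surface, if the arm or the gripper's body presses on something with over 40 N, if the wrist force passes 120 N, or if a joint passes its speed limit or range.

## Robot

A 6-joint arm with a two-finger parallel gripper is mounted at the origin on the work surface. World frame = base frame: x ahead of the robot, y to its left, z up, the work surface at z = 0. Lengths are in mm, angles in rad, forces in N, time in s.
With the tool pointing down it reaches from about 350 to 850 mm from the base axis. Payload 8.1 kg.
Tool frame: the origin (TCP) lies at the very end of the fingers, on their centre line; the grasp point (between the pads) lies r.grip_point_offset behind it (r.grip_point_offset is the distance from the TCP to the grasp point, in mm); z points along the fingers, x is the direction in which the jaws open and shut, and the axes are right-handed (so a half turn about z gives the same grasp; the last joint's range is limited). The gripper opens to 85 mm and grips with 20 to 120 N. Pads are 22 mm wide; open, the fingers measure 114 mm over their backs; the gripper's body (76 mm by 85 mm) begins 54 mm behind the grasp point. The pads swing forward as they close: fully open they stand 13 mm farther back than shut.
Start: joints at [-1.372, 0.13, 1.488, -0, 1.523, -0.085], TCP at [168.024, -575.998, 231.292] pointing down, gripper open.
Joint ranges: [-2.96, 2.96], [-0.89, 2.26], [0.02, 2.5], [-1.34, 4.48], [0, 2.73], [-2.66, 2.66]. Speed limits (rad/s): [2.39, 2.39, 2.79, 3.14, 3.14, 3.14].

## Interface

Orientations are given as a rotation vector (axis times angle).
In Python, from workcell import r gives the robot as it stands. The module is installed in compiled form; this text tells all that it offers.
- The arm moves only by the tool servo_tool, never from a script. Its argument "commands" is a list of rows, each an object with "rot": the turn, a rotation vector about the tool's x, y, z in degrees, a list of three; "offset": the shift along the tool's x, y, z in cm, a list of three; "jaw": the closure, from -1 (fully open) to 1 (shut), so that 0 is half open. A call has 1 to 5 rows; each row is the pose to reach, as a shift and turn from the pose commanded when the call began, along the tool's axes at that moment; what a row does not reach only later rows make up. A row lasts 1/12 s, in which the tool goes at most 41.7 mm and 7.16 degrees, less where a joint would pass 70% of its speed; a pose out of reach is approached as far as the arm can. A call with a gripper value outside its range is refused whole. The fingers move at their own pace and stop on an object; the grip force is fixed at half the most. Time passes only in rows, so rows that repeat a pose let the fingers close. It gives the time, the measured TCP pose, the force and the opening at its end, in the units of the state.
- r.get_state(): the state, without advancing time (a new reading comes with each control period).
- r.read_camera(name): name is "side" or "top"; returns a dict with "color" (420x560x3 uint8, red, green, blue), "depth" (420x560 float32, mm along the optical axis (not along the pixel's ray), 0 where there is no reading), "intrinsics" (3x3 intrinsics, pixels), "rvec" (rotation vector, rad) and "tvec" (3), from world to camera coordinates, as OpenCV has them. Camera axes: x right, y down, z forward; pixel columns grow to the right and rows downward; lengths in mm; the calibration is good to about 2 mm. A picture is of the moment at which its call begins.
- r.job_done(): hands the job in, once; it reports no verdict.
The state is a dict: "time_s": time; "qpos": joint angles; "qvel": joint speeds; "joint_torque": joint torques, N m; "ee_pos": TCP position; "eef_rot": TCP orientation; "contact_force": force on the tool from outside, world axes, zero at the start; "torque": the same for the moment, N m; "grip_width": opening from 0.0 (shut) to 1.0 (fully open).
Only numpy, scipy, OpenCV 4.12 (cv2) and the standard library are available. Lean on these libraries where they do the work, as an engineer would, in place of code of your own. Each camera call takes 0.05 s, during which the arm holds its last target.

## Working session

There is one attempt and no reset: what is moved stays moved. The work goes in short steps, Python scripts to look and compute and a tool call to move; the robot and the scene stay as the last step left them, time stands still between calls to the robot, and variables do not carry over. Pictures are saved under pics/ and viewed, and the job is handed in when it is done.

Besides the shell and the picture viewer there is one more tool, called after "Emit:" as name(argument=value, ...), one argument or row to a line, values as JSON. servo_tool: Moves the arm, as the interface text tells. Its arguments: {"type":"object","properties":{"commands":{"type":"array","items":{"type":"object","properties":{"rot":{"type":"array","items":{"type":"number"}},"offset":{"type":"array","items":{"type":"number"}},"jaw":{"type":"number"}}}}},"required":["commands"]}

```bash
mkdir -p pics
python3 - <<'E'
from workcell import r
import cv2,numpy as np,pickle
s=r.get_state(); print({k:np.round(v,3) for k,v in s.items()}, r.grip_point_offset)
for n in("top","side"):
    d=r.read_camera(n); pickle.dump(d,open(f"{n}0.pkl","wb"))
    cv2.imwrite(f"pics/{n}0.png",d["color"][:,:,::-1]); print(n,d["rvec"],d["tvec"],d["intrinsics"])
E
```

```text
{'time_s': np.float64(0.0), 'qpos': array([-1.372,  0.131,  1.489,  0.   ,  1.523, -0.085]), 'qvel': array([ 0.001, -0.001,  0.001,  0.002,  0.002, -0.001]), 'joint_torque': array([ 0.0000e+00, -5.6939e+01, -5.0056e+01,  0.0000e+00,  1.4000e-02,
        0.0000e+00]), 'ee_pos': array([ 167.915, -575.45 ,  230.253]), 'eef_rot': array([-2.512e+00,  1.884e+00,  2.000e-03]), 'contact_force': array([-0.312, -0.338, -1.121]), 'torque': array([0.024, 0.016, 0.007]), 'grip_width': np.float64(1.001)} 18.700000000000003
top [ 2.18869012 -2.19809361  0.03333844] [  26.70180542  508.89612917 1096.65990132] [[426.05865078   0.         277.681186  ]
 [  0.         426.05865078 211.2593475 ]
 [  0.           0.           1.        ]]
side [ 0.62084303 -2.63678575  1.16473763] [ 464.23034446  191.01343403 1337.7378949 ] [[545.31884088   0.         264.13136299]
 [  0.         545.31884088 205.16585715]
 [  0.           0.           1.        ]]
```

```bash
ls pics
```

```text
side0.png
top0.png
```

View pics/top0.png

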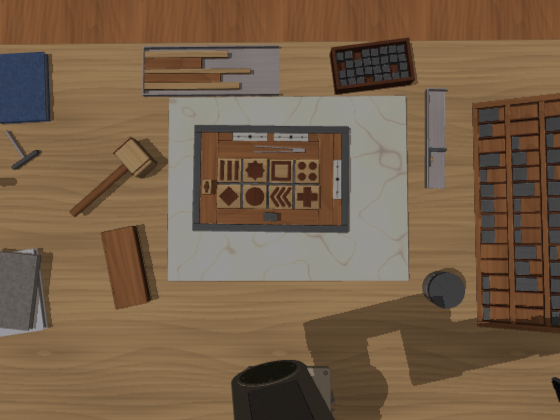

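View pics/side0.png

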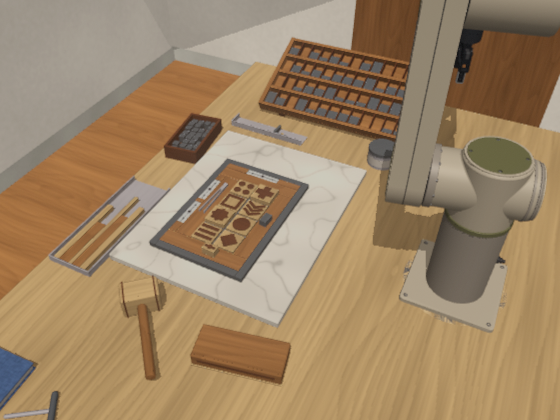

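```bash
cat > h.py <<'E'
import cv2,numpy as np,pickle
def cam(d): return cv2.Rodrigues(np.array(d["rvec"]))[0],np.array(d["tvec"]).ravel(),np.array(d["intrinsics"])
def onplane(d,u,v,z):
    R,t,K=cam(d); ray=R.T@np.linalg.inv(K)@[u,v,1]; c=-R.T@t
    return c+ray*(z-c[2])/ray[2]
def proj(d,p):
    R,t,K=cam(d); return cv2.projectPoints(np.array(p,float).reshape(-1,1,3),R,t,K,None)[0].reshape(-1,2)
E
python3 - <<'E'
from h import *
t=pickle.load(open("top0.pkl","rb"));s=pickle.load(open("side0.pkl","rb"))
cv2.imwrite("pics/topc.png",cv2.resize(t["color"][145:225,205:335,::-1],None,fx=6,fy=6,interpolation=cv2.INTER_CUBIC))
cv2.imwrite("pics/sidec.png",cv2.resize(s["color"][165:265,180:300,::-1],None,fx=6,fy=6,interpolation=cv2.INTER_CUBIC))
R,tt,K=cam(t)
for n,u,v in[("star",255,170),("plus",307,197),("bars",230,170),("frame",281,171),("dots",307,171),("dia",229,196),("disc",255,196),("chev",281,197)]:
    D=np.median(t["depth"][v-4:v+5,u-4:u+5]); p=R.T@(D*np.linalg.inv(K)@[u,v,1]-tt); print(n,D,p.round(1))
E
```

```text
star 1074.15 [611.7  80.8  50. ]
plus 1068.4336 [542.7 -49.7  51.1]
bars 1082.8628 [613.2 144.9  42.1]
frame 1081.8617 [610.   15.3  41.3]
dots 1080.6051 [609.5 -50.6  41.7]
dia 1078.7396 [546.8 147.2  43.4]
disc 1078.7001 [546.6  81.4  42.6]
chev 1077.9565 [543.7  15.6  42.4]
```

View pics/topc.png

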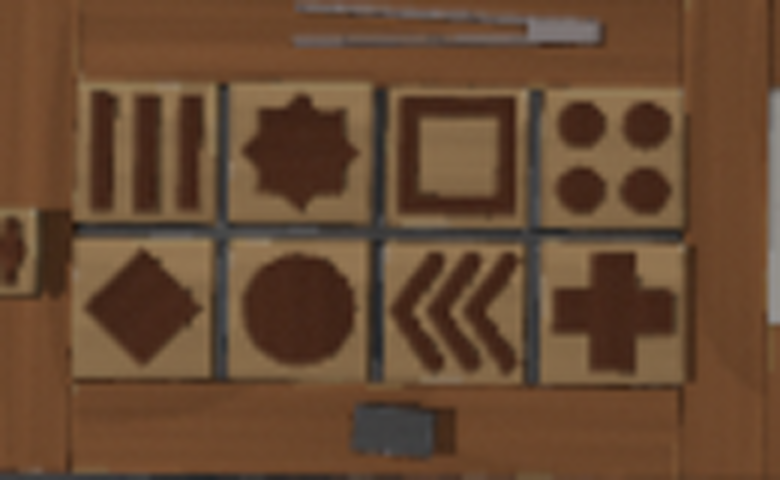

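View pics/sidec.png

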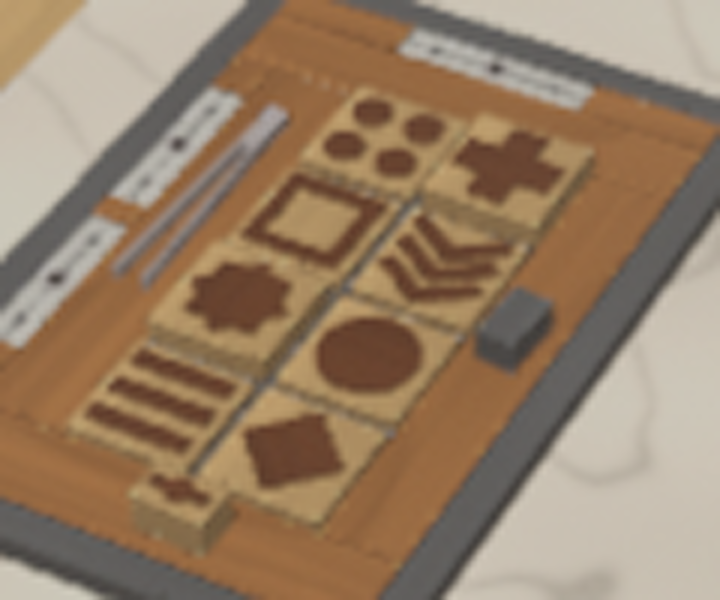

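The star is at top-image pixel (254.6,169.9) and stands proud at z≈50. The plus is at (306.9,196.6), z≈51, and its neighbours are at z≈42–43. The block tops should be at 43.3, so these heights are consistent. Forme yaw is about 0.02 rad. Next I refine the centres and get the tool axes.

```bash
cat > w.py <<'E'
from h import *
from workcell import r
T={"plus":None,"star":None}
t=pickle.load(open("top0.pkl","rb"));s=pickle.load(open("side0.pkl","rb"))
T["star"]=onplane(t,254.6,169.9,51);T["plus"]=onplane(t,306.9,196.6,51)
def go(name,z):
    st=r.get_state();R=cv2.Rodrigues(np.array(st["eef_rot"]))[0]
    p=T[name].copy();p[2]=z
    print(st["time_s"],"tcp",st["ee_pos"].round(1),"F",st["contact_force"].round(1),"->",p.round(1),"tool cm",(R.T@(p-st["ee_pos"])/10).round(2), "w",st["grip_width"])
E
python3 - <<'E'
from w import *
go("plus",230);go("star",230)
print("side check", proj(s,T["star"]),proj(s,T["plus"]))
sc=lambda x,y:((x+.5)/6-.5+180,(y+.5)/6-.5+165)
print(onplane(s,*sc(238,297),51),onplane(s,*sc(508,167),51))
E
```

```text
0.1 tcp [ 167.9 -575.5  230.4] F [ 0.3  1.1 -0.4] -> [543.7 -49.4 230. ] tool cm [-39.98 -50.81   0.11] w 1.0002733436138471
0.1 tcp [ 167.9 -575.5  230.4] F [ 0.3  1.1 -0.4] -> [611.8  81.7 230. ] tool cm [-50.67 -61.02   0.13] w 1.0002733436138471
side check [[219.34446284 212.89727077]] [[264.19219483 191.44602135]]
[609.71734616  85.85703983  51.        ] [541.7531516  -45.79881569  51.        ]
```

The two cameras agree to within about 4 mm, against a finger margin of about 12 mm, so I'll use the mean of the two. First move is towards the plus, closing the jaws on the way.

Emit:
servo_tool(
  commands=[
    {"offset": [-1.0, -1.3, 0], "jaw": 1},
    {"offset": [-3.0, -3.8, 0], "jaw": 1},
    {"offset": [-5.3, -6.8, 0], "jaw": 1},
    {"offset": [-7.7, -9.8, 0], "jaw": 1},
    {"offset": [-10.1, -12.8, 0], "jaw": 1},
  ],
)

```text
schema error: expected keys rot, offset, jaw
```

Emit:
servo_tool(
  commands=[
    {"offset": [-2.4, -3.0, 0], "jaw": 1},
    {"offset": [-4.8, -6.0, 0], "jaw": 1},
    {"offset": [-7.2, -9.1, 0], "jaw": 1},
    {"offset": [-9.6, -12.2, 0], "jaw": 1},
    {"offset": [-12.0, -15.2, 0], "jaw": 1},
  ],
)

```text
schema error: expected keys rot, offset, jaw
```

Emit:
servo_tool(
  commands=[
    {"offset": [-2.4, -3.0, 0], "jaw": 1},
    {"offset": [-4.8, -6.0, 0], "jaw": 1},
    {"offset": [-7.2, -9.1, 0], "jaw": 1},
    {"offset": [-9.6, -12.2, 0], "jaw": 1},
    {"offset": [-11.5, -14.6, 0], "jaw": 1},
  ],
)

```text
schema error: expected keys rot, offset, jaw
```

```bash
sed -i 's/^def go/T["star"]=np.array([611,83.5,51]);T["plus"]=np.array([543,-48,51.])\ndef go/' w.py; python3 -c "
from w import *
go('plus',80)"
```

```text
0.1 tcp [ 167.9 -575.5  230.4] F [ 0.3  1.1 -0.4] -> [543. -48.  80.] tool cm [-40.11 -50.78  15.11] w 1.0002733436138471
```

Emit:
servo_tool(
  commands=[
    {"rot": [0, 0, 0], "offset": [-1.0, -1.3, 0], "jaw": 1},
    {"rot": [0, 0, 0], "offset": [-3.0, -3.8, 0], "jaw": 1},
    {"rot": [0, 0, 0], "offset": [-5.3, -6.8, 0], "jaw": 1},
    {"rot": [0, 0, 0], "offset": [-7.7, -9.8, 0], "jaw": 1},
    {"rot": [0, 0, 0], "offset": [-10.1, -12.8, 0], "jaw": 1},
  ],
)

```text
time_s: 0.52
ee_pos: [263.0, -441.6, 230.6]
eef_rot: [-2.512, 1.886, 0.001]
contact_force: [0.8, -0.3, -0.3]
grip_width: 0.298
```

Emit:
servo_tool(
  commands=[
    {"rot": [0, 0, 0], "offset": [-2.4, -3.0, 0], "jaw": 1},
    {"rot": [0, 0, 0], "offset": [-4.8, -6.0, 0], "jaw": 1},
    {"rot": [0, 0, 0], "offset": [-7.2, -9.1, 0], "jaw": 1},
    {"rot": [0, 0, 0], "offset": [-9.6, -12.2, 0], "jaw": 1},
    {"rot": [0, 0, 0], "offset": [-12.0, -15.2, 0], "jaw": 1},
  ],
)

```text
time_s: 0.93
ee_pos: [375.5, -283.5, 231.0]
eef_rot: [-2.513, 1.885, 0.0]
contact_force: [1.6, -0.3, -0.5]
grip_width: -0.002
```

Emit:
servo_tool(
  commands=[
    {"rot": [0, 0, 0], "offset": [-2.4, -3.0, 0], "jaw": 1},
    {"rot": [0, 0, 0], "offset": [-4.8, -6.0, 0], "jaw": 1},
    {"rot": [0, 0, 0], "offset": [-7.2, -9.1, 0], "jaw": 1},
    {"rot": [0, 0, 0], "offset": [-9.6, -12.2, 0], "jaw": 1},
    {"rot": [0, 0, 0], "offset": [-11.5, -14.6, 0], "jaw": 1},
  ],
)

```text
time_s: 1.35
ee_pos: [483.9, -131.5, 231.0]
eef_rot: [-2.514, 1.883, 0.001]
contact_force: [0.3, 0.0, -0.6]
grip_width: 0.001
```

```bash
python3 -c "
from w import *
go('plus',80)"
```

```text
1.35 tcp [ 483.9 -131.5  231. ] F [ 0.3  0.  -0.6] -> [543. -48.  80.] tool cm [-6.34 -8.02 15.11] w 0.0005421733813240735
```

Emit:
servo_tool(
  commands=[
    {"rot": [0, 0, 0], "offset": [-2.1, -2.6, 0], "jaw": 1},
    {"rot": [0, 0, 0], "offset": [-4.2, -5.2, 0], "jaw": 1},
    {"rot": [0, 0, 0], "offset": [-5.8, -7.2, 1.0], "jaw": 1},
    {"rot": [0, 0, 0], "offset": [-6.3, -8.0, 3.0], "jaw": 1},
    {"rot": [0, 0, 0], "offset": [-6.3, -8.0, 6.0], "jaw": 1},
  ],
)

```text
time_s: 1.77
ee_pos: [545.1, -49.2, 173.2]
eef_rot: [-2.514, 1.879, -0.007]
contact_force: [0.4, -1.8, -0.2]
grip_width: -0.001
```

Emit:
servo_tool(
  commands=[
    {"rot": [0, 0, 0], "offset": [0, 0, 3.0], "jaw": 1},
    {"rot": [0, 0, 0], "offset": [0, 0, 6.0], "jaw": 1},
    {"rot": [0, 0, 0], "offset": [0, 0, 8.0], "jaw": 1},
    {"rot": [0, 0, 0], "offset": [0, 0, 9.0], "jaw": 1},
    {"rot": [0, 0, 0], "offset": [0, 0, 9.0], "jaw": 1},
  ],
)

```text
time_s: 2.18
ee_pos: [539.6, -50.8, 78.1]
eef_rot: [2.511, -1.883, -0.008]
contact_force: [-0.3, -0.1, 0.2]
grip_width: -0.002
```

Run:
```python
from w import *
go('plus',60)
for n,c in(("top",(145,205)),("side",(140,180))):
    d=r.read_camera(n); v,u=c
    cv2.imwrite(f"pics/{n}1.png",cv2.resize(d["color"][v:v+100,u:u+130,::-1],None,fx=6,fy=6,interpolation=cv2.INTER_CUBIC))
```

```text
2.1833 tcp [539.6 -50.8  78.1] F [-0.3 -0.1  0.2] -> [543. -48.  60.] tool cm [-0.17 -0.41  1.8 ] w -0.0024768162302368237
```

View pics/side1.png

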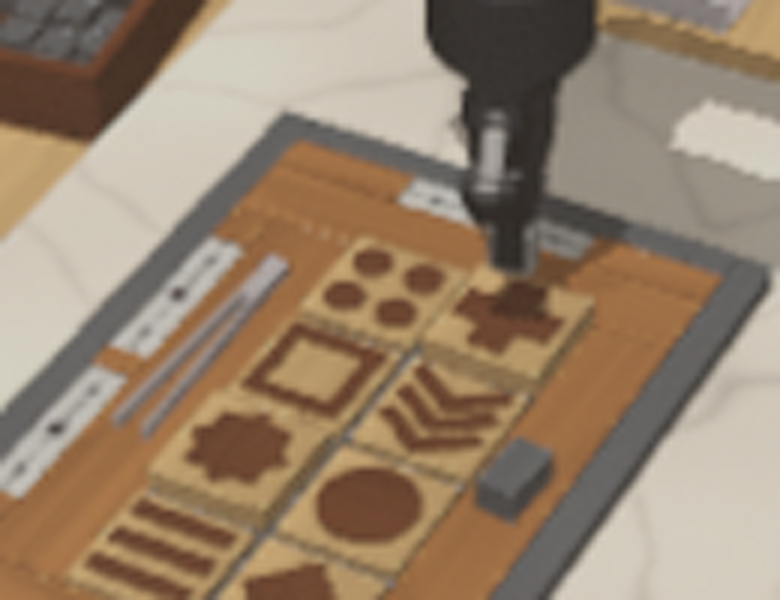

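View pics/top1.png

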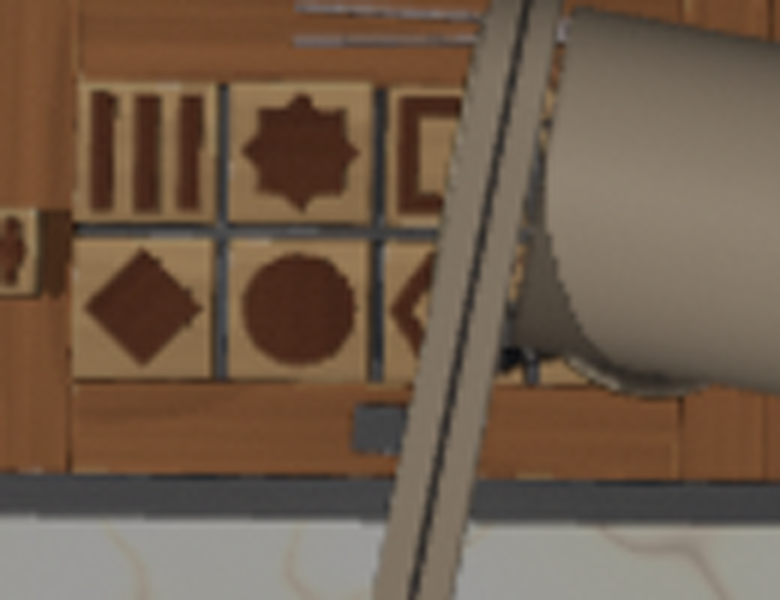

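The side view shows the closed tips above the plus block, at about crop pixel (512,262). I'll correct xy by about 4 mm and go down to z≈60.

Emit:
servo_tool(
  commands=[
    {"rot": [0, 0, 0], "offset": [-0.2, -0.4, 0.5], "jaw": 1},
    {"rot": [0, 0, 0], "offset": [-0.2, -0.4, 1.0], "jaw": 1},
    {"rot": [0, 0, 0], "offset": [-0.2, -0.4, 1.4], "jaw": 1},
    {"rot": [0, 0, 0], "offset": [-0.2, -0.4, 1.7], "jaw": 1},
    {"rot": [0, 0, 0], "offset": [-0.2, -0.4, 1.8], "jaw": 1},
  ],
)

```text
time_s: 2.7
ee_pos: [545.1, -48.2, 62.8]
eef_rot: [2.513, -1.885, -0.001]
contact_force: [0.4, -0.4, -0.5]
grip_width: -0.0
```

Run:
```python
from w import *
go('plus',60)
st=r.get_state(); print(proj(s,st["ee_pos"]))
d=r.read_camera("side"); v,u=140,180
cv2.imwrite(f"pics/side2.png",cv2.resize(d["color"][v:v+100,u:u+130,::-1],None,fx=6,fy=6,interpolation=cv2.INTER_CUBIC))
```

```text
2.7 tcp [545.1 -48.2  62.8] F [ 0.4 -0.4 -0.5] -> [543. -48.  60.] tool cm [-0.07  0.19  0.28] w -4.4474353445113734e-05
[[263.54280148 188.34677135]]
```

View pics/side2.png

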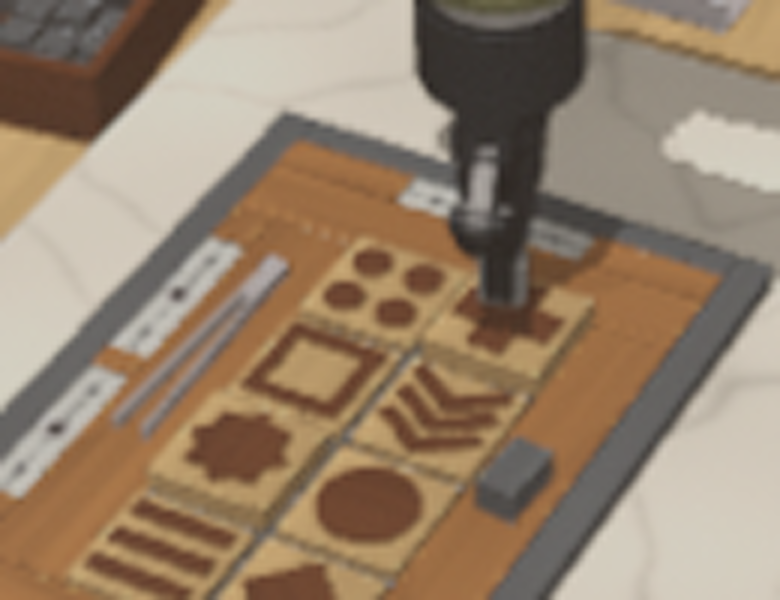

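The tips are centred over the plus. Starting the slow descent at about 14 mm/s.

Emit:
servo_tool(
  commands=[
    {"rot": [0, 0, 0], "offset": [0, 0.1, 0.12], "jaw": 1},
    {"rot": [0, 0, 0], "offset": [0, 0.1, 0.24], "jaw": 1},
    {"rot": [0, 0, 0], "offset": [0, 0.1, 0.36], "jaw": 1},
    {"rot": [0, 0, 0], "offset": [0, 0.1, 0.48], "jaw": 1},
    {"rot": [0, 0, 0], "offset": [0, 0.1, 0.6], "jaw": 1},
  ],
)

```text
time_s: 3.17
ee_pos: [544.4, -48.5, 57.3]
eef_rot: [-2.513, 1.885, -0.0]
contact_force: [0.2, -0.3, 0.6]
grip_width: -0.001
```

Emit:
servo_tool(
  commands=[
    {"rot": [0, 0, 0], "offset": [0, 0, 0.1], "jaw": 1},
    {"rot": [0, 0, 0], "offset": [0, 0, 0.2], "jaw": 1},
    {"rot": [0, 0, 0], "offset": [0, 0, 0.3], "jaw": 1},
    {"rot": [0, 0, 0], "offset": [0, 0, 0.4], "jaw": 1},
    {"rot": [0, 0, 0], "offset": [0, 0, 0.4], "jaw": 1},
  ],
)

```text
time_s: 3.58
ee_pos: [544.2, -48.5, 53.0]
eef_rot: [2.513, -1.885, -0.0]
contact_force: [0.1, -0.6, 0.1]
grip_width: 0.0
```

Emit:
servo_tool(
  commands=[
    {"rot": [0, 0, 0], "offset": [0, 0, 0.08], "jaw": 1},
    {"rot": [0, 0, 0], "offset": [0, 0, 0.16], "jaw": 1},
    {"rot": [0, 0, 0], "offset": [0, 0, 0.24], "jaw": 1},
    {"rot": [0, 0, 0], "offset": [0, 0, 0.32], "jaw": 1},
    {"rot": [0, 0, 0], "offset": [0, 0, 0.4], "jaw": 1},
  ],
)

```text
time_s: 4.0
ee_pos: [544.5, -48.5, 49.4]
eef_rot: [-2.513, 1.885, -0.0]
contact_force: [-0.8, -0.2, 1.3]
grip_width: 0.002
```

Emit:
servo_tool(
  commands=[
    {"rot": [0, 0, 0], "offset": [0, 0, 0.06], "jaw": 1},
    {"rot": [0, 0, 0], "offset": [0, 0, 0.12], "jaw": 1},
    {"rot": [0, 0, 0], "offset": [0, 0, 0.18], "jaw": 1},
    {"rot": [0, 0, 0], "offset": [0, 0, 0.24], "jaw": 1},
    {"rot": [0, 0, 0], "offset": [0, 0, 0.3], "jaw": 1},
  ],
)

```text
time_s: 4.42
ee_pos: [544.5, -48.5, 46.3]
eef_rot: [-2.513, 1.885, -0.0]
contact_force: [0.1, 0.3, 1.3]
grip_width: -0.002
```

Emit:
servo_tool(
  commands=[
    {"rot": [0, 0, 0], "offset": [0, 0, 0.04], "jaw": 1},
    {"rot": [0, 0, 0], "offset": [0, 0, 0.08], "jaw": 1},
    {"rot": [0, 0, 0], "offset": [0, 0, 0.12], "jaw": 1},
    {"rot": [0, 0, 0], "offset": [0, 0, 0.16], "jaw": 1},
    {"rot": [0, 0, 0], "offset": [0, 0, 0.2], "jaw": 1},
  ],
)

```text
time_s: 4.83
ee_pos: [544.5, -48.5, 44.3]
eef_rot: [-2.513, 1.885, -0.0]
contact_force: [0.3, 0.4, 0.6]
grip_width: -0.001
```

Emit:
servo_tool(
  commands=[
    {"rot": [0, 0, 0], "offset": [0, 0, 0.02], "jaw": 1},
    {"rot": [0, 0, 0], "offset": [0, 0, 0.04], "jaw": 1},
    {"rot": [0, 0, 0], "offset": [0, 0, 0.06], "jaw": 1},
    {"rot": [0, 0, 0], "offset": [0, 0, 0.08], "jaw": 1},
  ],
)

```text
time_s: 5.17
ee_pos: [544.5, -48.5, 43.5]
eef_rot: [-2.513, 1.885, -0.0]
contact_force: [1.1, 0.5, 2.4]
grip_width: -0.003
```

Run:
```python
from w import *
go('plus',43)
d=r.read_camera("side"); v,u=140,200
cv2.imwrite(f"pics/side3.png",cv2.resize(d["color"][v:v+75,u:u+100,::-1],None,fx=8,fy=8,interpolation=cv2.INTER_CUBIC))
for i in range(3): print(r.get_state()["contact_force"]); r.read_camera("side")
```

```text
5.1667 tcp [544.5 -48.5  43.5] F [1.1 0.5 2.4] -> [543. -48.  43.] tool cm [-0.09  0.13  0.05] w -0.002583446287051866
[-0.04160889 -0.14328009  1.48431226]
[0.83000464 0.45318766 0.93965392]
[ 0.92898986 -0.69783456  1.00696285]
```

View pics/side3.png

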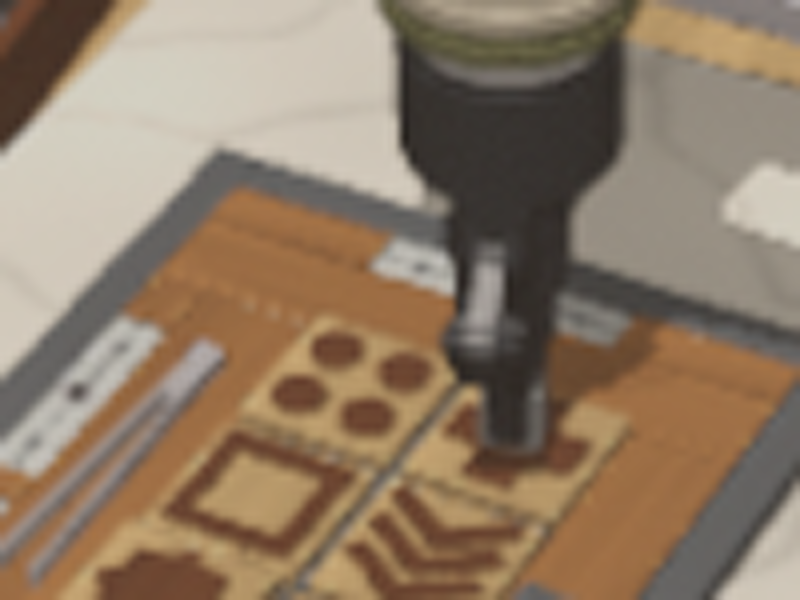

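The plus block is almost level now. I'll continue in 0.2 mm steps until the force rises at the stop.

Emit:
servo_tool(
  commands=[
    {"rot": [0, 0, 0], "offset": [0, 0, 0.02], "jaw": 1},
    {"rot": [0, 0, 0], "offset": [0, 0, 0.04], "jaw": 1},
  ],
)

```text
time_s: 5.53
ee_pos: [544.5, -48.5, 43.3]
eef_rot: [-2.513, 1.885, -0.0]
contact_force: [-0.9, -0.0, 5.5]
grip_width: -0.002
```

Emit:
servo_tool(
  commands=[
    {"rot": [0, 0, 0], "offset": [0, 0, 0.02], "jaw": 1},
    {"rot": [0, 0, 0], "offset": [0, 0, 0.04], "jaw": 1},
  ],
)

```text
time_s: 5.7
ee_pos: [544.5, -48.5, 43.3]
eef_rot: [-2.513, 1.885, -0.0]
contact_force: [-3.2, 0.3, 9.3]
grip_width: 0.003
```

The stop is reached: z stays at 43.3 and the force rises to 9 N. Lifting off and moving to the star.

Emit:
servo_tool(
  commands=[
    {"rot": [0, 0, 0], "offset": [0, 0, -0.2], "jaw": 1},
    {"rot": [0, 0, 0], "offset": [0, 0, -0.8], "jaw": 1},
    {"rot": [0, 0, 0], "offset": [0, 0, -2.0], "jaw": 1},
    {"rot": [0, 0, 0], "offset": [0, 0, -3.0], "jaw": 1},
    {"rot": [0, 0, 0], "offset": [0, 0, -4.0], "jaw": 1},
  ],
)

```text
time_s: 6.12
ee_pos: [544.7, -48.6, 84.2]
eef_rot: [-2.513, 1.885, -0.001]
contact_force: [-0.2, -0.5, -0.3]
grip_width: 0.003
```

Emit:
servo_tool(
  commands=[
    {"rot": [0, 0, 0], "offset": [-2.2, -2.0, 0], "jaw": 1},
    {"rot": [0, 0, 0], "offset": [-4.7, -4.4, 0], "jaw": 1},
    {"rot": [0, 0, 0], "offset": [-7.2, -6.8, 0], "jaw": 1},
    {"rot": [0, 0, 0], "offset": [-9.4, -8.8, 0], "jaw": 1},
    {"rot": [0, 0, 0], "offset": [-10.8, -10.1, 0], "jaw": 1},
  ],
)

```text
time_s: 6.53
ee_pos: [612.6, 86.2, 84.3]
eef_rot: [-2.513, 1.882, -0.002]
contact_force: [1.0, 0.0, -0.4]
grip_width: -0.0
```

Emit:
servo_tool(
  commands=[
    {"rot": [0, 0, 0], "offset": [0, 0, 0], "jaw": 1},
    {"rot": [0, 0, 0], "offset": [0, 0, 0.2], "jaw": 1},
    {"rot": [0, 0, 0], "offset": [0, 0, 0.6], "jaw": 1},
    {"rot": [0, 0, 0], "offset": [0, 0, 0.9], "jaw": 1},
    {"rot": [0, 0, 0], "offset": [0, 0, 1.0], "jaw": 1},
  ],
)

```text
time_s: 6.95
ee_pos: [610.2, 82.3, 71.8]
eef_rot: [2.511, -1.886, -0.002]
contact_force: [-0.3, -0.9, 0.2]
grip_width: 0.002
```

Run:
```python
from w import *
go('star',60)
d=r.read_camera("side"); v,u=140,180
cv2.imwrite(f"pics/side4.png",cv2.resize(d["color"][v:v+100,u:u+130,::-1],None,fx=6,fy=6,interpolation=cv2.INTER_CUBIC))
```

```text
6.95 tcp [610.2  82.3  71.8] F [-0.3 -0.9  0.2] -> [611.   83.5  60. ] tool cm [-0.1  -0.11  1.18] w 0.002166689794086451
```

View pics/side4.png

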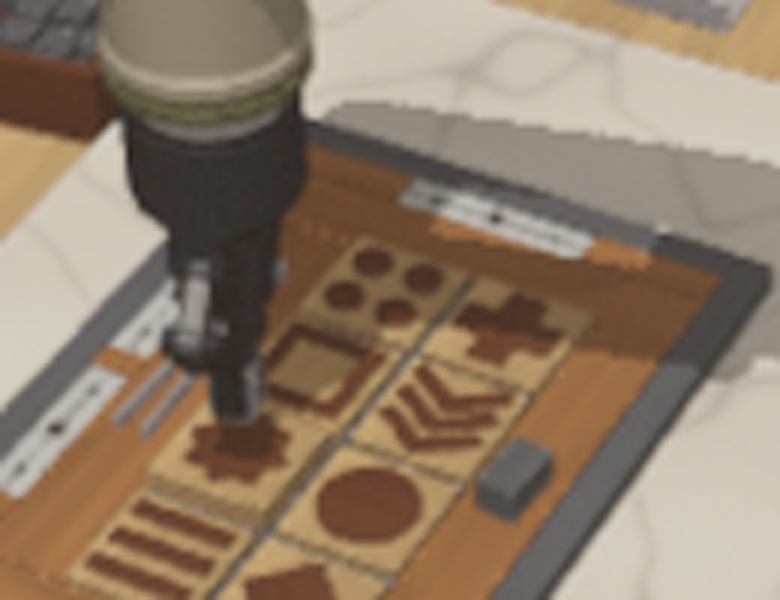

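The plus is level, with the dark strip visible beside it. The tips are over the star, with the tip end at about crop pixel (237,418). Descending.

Emit:
servo_tool(
  commands=[
    {"rot": [0, 0, 0], "offset": [0, 0, 0.3], "jaw": 1},
    {"rot": [0, 0, 0], "offset": [0, 0, 0.6], "jaw": 1},
    {"rot": [0, 0, 0], "offset": [0, 0, 0.9], "jaw": 1},
    {"rot": [0, 0, 0], "offset": [0, 0, 1.1], "jaw": 1},
    {"rot": [0, 0, 0], "offset": [0, 0, 1.2], "jaw": 1},
  ],
)

```text
time_s: 7.42
ee_pos: [610.8, 83.4, 60.1]
eef_rot: [2.513, -1.885, -0.001]
contact_force: [0.1, -0.1, -0.6]
grip_width: 0.003
```

Emit:
servo_tool(
  commands=[
    {"rot": [0, 0, 0], "offset": [0, 0, 0.1], "jaw": 1},
    {"rot": [0, 0, 0], "offset": [0, 0, 0.2], "jaw": 1},
    {"rot": [0, 0, 0], "offset": [0, 0, 0.3], "jaw": 1},
    {"rot": [0, 0, 0], "offset": [0, 0, 0.4], "jaw": 1},
    {"rot": [0, 0, 0], "offset": [0, 0, 0.5], "jaw": 1},
  ],
)

```text
time_s: 7.83
ee_pos: [611.2, 83.5, 55.7]
eef_rot: [-2.513, 1.885, -0.0]
contact_force: [0.4, 0.1, -1.0]
grip_width: 0.002
```

Emit:
servo_tool(
  commands=[
    {"rot": [0, 0, 0], "offset": [0, 0, 0.06], "jaw": 1},
    {"rot": [0, 0, 0], "offset": [0, 0, 0.12], "jaw": 1},
    {"rot": [0, 0, 0], "offset": [0, 0, 0.18], "jaw": 1},
    {"rot": [0, 0, 0], "offset": [0, 0, 0.24], "jaw": 1},
    {"rot": [0, 0, 0], "offset": [0, 0, 0.3], "jaw": 1},
  ],
)

```text
time_s: 8.25
ee_pos: [611.1, 83.5, 52.7]
eef_rot: [-2.513, 1.885, -0.0]
contact_force: [-0.0, 0.4, 0.3]
grip_width: 0.003
```

Emit:
servo_tool(
  commands=[
    {"rot": [0, 0, 0], "offset": [0, 0, 0.08], "jaw": 1},
    {"rot": [0, 0, 0], "offset": [0, 0, 0.16], "jaw": 1},
    {"rot": [0, 0, 0], "offset": [0, 0, 0.24], "jaw": 1},
    {"rot": [0, 0, 0], "offset": [0, 0, 0.32], "jaw": 1},
    {"rot": [0, 0, 0], "offset": [0, 0, 0.4], "jaw": 1},
  ],
)

```text
time_s: 8.67
ee_pos: [611.1, 83.4, 48.8]
eef_rot: [-2.513, 1.885, -0.0]
contact_force: [-0.6, -0.1, 1.2]
grip_width: -0.002
```

Emit:
servo_tool(
  commands=[
    {"rot": [0, 0, 0], "offset": [0, 0, 0.06], "jaw": 1},
    {"rot": [0, 0, 0], "offset": [0, 0, 0.12], "jaw": 1},
    {"rot": [0, 0, 0], "offset": [0, 0, 0.18], "jaw": 1},
    {"rot": [0, 0, 0], "offset": [0, 0, 0.24], "jaw": 1},
    {"rot": [0, 0, 0], "offset": [0, 0, 0.28], "jaw": 1},
  ],
)

```text
time_s: 9.08
ee_pos: [611.1, 83.4, 45.8]
eef_rot: [-2.513, 1.885, -0.0]
contact_force: [-1.2, -0.4, 2.1]
grip_width: 0.0
```

Emit:
servo_tool(
  commands=[
    {"rot": [0, 0, 0], "offset": [0, 0, 0.03], "jaw": 1},
    {"rot": [0, 0, 0], "offset": [0, 0, 0.06], "jaw": 1},
    {"rot": [0, 0, 0], "offset": [0, 0, 0.09], "jaw": 1},
    {"rot": [0, 0, 0], "offset": [0, 0, 0.12], "jaw": 1},
    {"rot": [0, 0, 0], "offset": [0, 0, 0.15], "jaw": 1},
  ],
)

```text
time_s: 9.5
ee_pos: [611.1, 83.5, 44.4]
eef_rot: [-2.513, 1.885, -0.0]
contact_force: [0.3, 1.0, 1.4]
grip_width: -0.002
```

Emit:
servo_tool(
  commands=[
    {"rot": [0, 0, 0], "offset": [0, 0, 0.03], "jaw": 1},
    {"rot": [0, 0, 0], "offset": [0, 0, 0.06], "jaw": 1},
    {"rot": [0, 0, 0], "offset": [0, 0, 0.09], "jaw": 1},
  ],
)

```text
time_s: 9.75
ee_pos: [611.1, 83.4, 43.5]
eef_rot: [-2.513, 1.885, -0.0]
contact_force: [-0.4, 0.5, 2.6]
grip_width: 0.003
```

Emit:
servo_tool(
  commands=[
    {"rot": [0, 0, 0], "offset": [0, 0, 0.02], "jaw": 1},
    {"rot": [0, 0, 0], "offset": [0, 0, 0.04], "jaw": 1},
    {"rot": [0, 0, 0], "offset": [0, 0, 0.06], "jaw": 1},
  ],
)

```text
time_s: 10.0
ee_pos: [611.2, 83.5, 43.4]
eef_rot: [-2.513, 1.885, -0.0]
contact_force: [-3.7, -0.7, 7.9]
grip_width: -0.002
```

The star is on its stop as well, at 43.4 with the force up to 8 N. Drawing back up and out of the cameras' view.

Emit:
servo_tool(
  commands=[
    {"rot": [0, 0, 0], "offset": [0, 0, -0.2], "jaw": 1},
    {"rot": [0, 0, 0], "offset": [0, 0, -0.8], "jaw": 1},
    {"rot": [0, 0, 0], "offset": [0, 0, -2.5], "jaw": 1},
    {"rot": [0, 0, 0], "offset": [0, 0, -5.0], "jaw": 1},
    {"rot": [0, 0, 0], "offset": [0, 0, -8.0], "jaw": 1},
  ],
)

```text
time_s: 10.42
ee_pos: [609.5, 83.4, 121.8]
eef_rot: [2.511, -1.884, -0.005]
contact_force: [0.9, -0.2, 0.7]
grip_width: -0.003
```

Emit:
servo_tool(
  commands=[
    {"rot": [0, 0, 0], "offset": [0, 0, -3], "jaw": 1},
    {"rot": [0, 0, 0], "offset": [1, 1.2, -6], "jaw": 1},
    {"rot": [0, 0, 0], "offset": [3, 3.6, -8], "jaw": 1},
    {"rot": [0, 0, 0], "offset": [5.4, 6.4, -8], "jaw": 1},
    {"rot": [0, 0, 0], "offset": [7.8, 9.4, -8], "jaw": 1},
  ],
)

```text
time_s: 10.83
ee_pos: [543.5, -18.4, 205.6]
eef_rot: [-2.513, 1.881, -0.007]
contact_force: [-0.3, -2.2, -0.4]
grip_width: -0.001
```

Emit:
servo_tool(
  commands=[
    {"rot": [0, 0, 0], "offset": [2.4, 3, 0], "jaw": 1},
    {"rot": [0, 0, 0], "offset": [4.8, 6, 0], "jaw": 1},
    {"rot": [0, 0, 0], "offset": [7.2, 9, 0], "jaw": 1},
    {"rot": [0, 0, 0], "offset": [9.6, 12, 0], "jaw": 1},
    {"rot": [0, 0, 0], "offset": [12, 15, 0], "jaw": 1},
  ],
)

```text
time_s: 11.25
ee_pos: [431.1, -176.1, 203.3]
eef_rot: [-2.514, 1.884, -0.001]
contact_force: [0.7, 0.1, -0.7]
grip_width: -0.0
```

Emit:
servo_tool(
  commands=[
    {"rot": [0, 0, 0], "offset": [2.4, 3, 0], "jaw": 1},
    {"rot": [0, 0, 0], "offset": [4.8, 6, 0], "jaw": 1},
    {"rot": [0, 0, 0], "offset": [7.2, 9, 0], "jaw": 1},
    {"rot": [0, 0, 0], "offset": [9.6, 12, 0], "jaw": 1},
    {"rot": [0, 0, 0], "offset": [12, 15, 0], "jaw": 1},
  ],
)

```text
time_s: 11.67
ee_pos: [320.6, -333.5, 203.4]
eef_rot: [2.513, -1.885, 0.002]
contact_force: [0.7, -0.2, -0.4]
grip_width: -0.002
```

Emit:
servo_tool(
  commands=[
    {"rot": [0, 0, 0], "offset": [2.4, 3, 0], "jaw": 1},
    {"rot": [0, 0, 0], "offset": [4.8, 6, 0], "jaw": 1},
    {"rot": [0, 0, 0], "offset": [7.2, 9, 0], "jaw": 1},
    {"rot": [0, 0, 0], "offset": [8, 10, 0], "jaw": 1},
    {"rot": [0, 0, 0], "offset": [8, 10, 0], "jaw": 1},
  ],
)

```text
time_s: 12.08
ee_pos: [246.2, -439.2, 203.1]
eef_rot: [2.509, -1.89, 0.0]
contact_force: [0.1, -0.1, -0.2]
grip_width: -0.001
```

Run:
```python
from w import *
t1=r.read_camera("top");s1=r.read_camera("side")
R,tt,K=cam(t1)
for n,u,v in[("star",255,170),("plus",307,197),("bars",230,170),("frame",281,171),("dots",307,171),("dia",229,196),("disc",255,196),("chev",281,197)]:
    D=np.median(t1["depth"][v-4:v+5,u-4:u+5]); print(n,(R.T@(D*np.linalg.inv(K)@[u,v,1]-tt)).round(1))
cv2.imwrite("pics/top9.png",t1["color"][:,:,::-1])
cv2.imwrite("pics/side9.png",cv2.resize(s1["color"][165:265,180:300,::-1],None,fx=6,fy=6,interpolation=cv2.INTER_CUBIC))
df=cv2.absdiff(t1["color"],t["color"]).max(2); cv2.imwrite("pics/diff.png",df*3)
st=r.get_state();print(st["time_s"],st["ee_pos"],st["contact_force"])
```

```text
star [612.7  81.3  42.6]
plus [543.4 -50.1  43. ]
bars [613.2 144.9  42.1]
frame [610.1  15.3  40.5]
dots [609.6 -50.6  41.7]
dia [546.9 147.3  43.1]
disc [546.6  81.4  42.6]
chev [543.8  15.6  42. ]
12.1833 [ 248.29904015 -436.7092928   202.85300363] [-0.55239753  0.03450117  0.06296398]
```

View pics/side9.png

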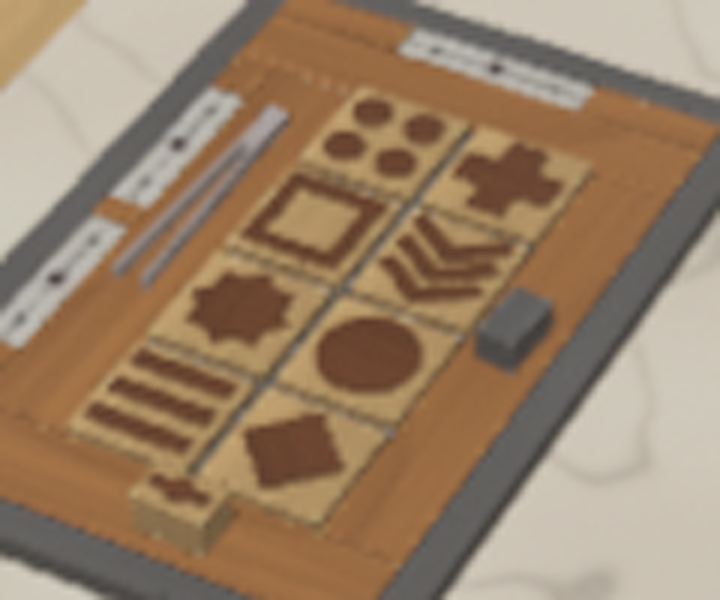

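View pics/diff.png

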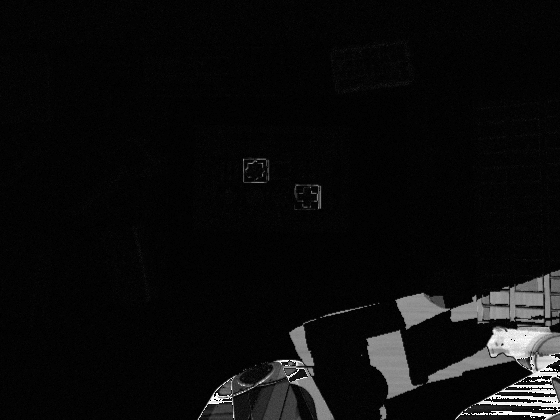

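All eight faces are level. Between the before and after pictures only the star (255,170) and plus (307,197) changed, apart from the arm and its shadow. Handing in.

```bash
python3 -c "
from workcell import r
print(r.job_done())"
```

```text
the job is handed in; nothing more can be done
None
```

Both blocks are pressed level. With the fingertips closed, I pushed the plus and then the star straight down at 14 mm/s or less. Each stopped at a tool height of 43.3–43.4 mm, where the force rose to about 8–9 N. I then drew the arm clear, and handed the job in at about 12 s.

**Level:** depth readings put the star at 42.6 mm and the plus at 43.0 mm; the other six blocks read 40.5–43.1 mm. The side view also shows all eight faces level.

**Nothing else moved:** comparing top pictures from before and after, only the star and plus changed, apart from the arm and its shadow. The shadow falls close to the ink tin in that picture, but the arm never came near the tin.

**Disagreement:** the two cameras differed by about 4 mm on the block centres. I used the mean, which was well within the fingers' margin.

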